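# Hold the new end rail against a tray for screwing

## Robot

A 6-joint arm with a two-finger parallel gripper is mounted at the origin on a cart in front of the work surface, level with it; the furniture and walls round the work are solid. World frame = base frame: x ahead of the robot, y to its left, z up, the work surface at z = 0. Lengths are in m, angles in degrees, forces in N, time in s.
With the tool pointing down it reaches from about 0.3 to 0.75 m from the base axis. Payload 8.5 kg.
Tool frame: the origin (TCP) lies between the finger pads; the fingertips stand 19 mm ahead of it and the grasp point (between the pads) is the TCP; z points along the fingers, y is the line along which they close (so a half turn about z gives the same grasp; the last joint's range is limited). The gripper opens to 85 mm and grips with 20 to 120 N. Pads are 22 mm wide; open, the fingers measure 114 mm over their backs; the gripper's body (76 mm by 85 mm) begins 54 mm behind the grasp point. The pads swing forward as they close: fully open they stand 13 mm farther back than shut.
Start: joints at [64.67, 21.807, 74.336, -0, 83.858, -12.336], TCP at [0.124, 0.536, 0.25] pointing down, gripper open.
Joint ranges: [-178.18, 178.18], [-50.72, 133.34], [12.68, 142.11], [-81.47, 261.47], [9.98, 163.14], [-165.26, 165.26]. Speed limits (degrees/s): [136.94, 136.94, 180, 180, 180, 180].

## Interface

Orientations are given as a 3x3 rotation matrix whose columns are the frame's x, y, z axes.
In Python, from rig import env, optics gives the robot as it stands.
- The arm moves only by the tool arm_command, never from a script. Its argument "commands" is one flat list of numbers, 7 for each row, row after row: the closure, from -1 (fully open) to 1 (shut), so that 0 is half open, then the shift along the tool's x, y, z as a fraction of full scale, then the turn, a rotation vector about the tool's x, y, z as a fraction of full scale. A call has 1 to 12 rows; each row is the pose to reach, as a shift and turn from the pose commanded when the call began, along the tool's axes at that moment; what a row does not reach only later rows make up. Full scale, the value 1, is 500 mm for a shift and 120 degrees for a turn. A row lasts 1/12 s, in which the tool goes at most 41.7 mm and 7.16 degrees, less where a joint would pass 70% of its speed; a pose out of reach is approached as far as the arm can. A call with a number of a shift or a turn outside -1 to 1 is refused whole. A call with a gripper value outside its range is refused whole. The fingers move at their own pace and stop on an object; "newtons" is the grip in N (left out, the last holds). Time passes only in rows, so rows that repeat a pose let the fingers close. It gives the time, the measured TCP pose, the force, the opening and the grip force at its end, in the units of the state.
- env.observe(): the state, without advancing time (a new reading comes with each control period).
- optics.get_image(name): name is "scene" or "top" or "wrist"; returns a dict with "image" (400x640x3 uint8, red, green, blue), "intrinsics" (3x3 intrinsics, pixels), "origin" and "orientation" of the camera in the world; the wrist camera has in their place "tool_from_camera" (4x4, takes a point from camera to tool coordinates, whose origin is the TCP and whose axes are the flange's). Camera axes: x right, y down, z forward; pixel columns grow to the right and rows downward; lengths in m; the calibration is good to about 2 mm. A picture is of the moment at which its call begins: read the wrist's pose just before it. There is no depth.
- env.close_job(): hands the job in; it is judged then, once.
The state is a dict: "time_s": time; "q": joint angles; "qvel": joint speeds; "joint_efforts": joint torques, N m; "position": TCP position; "tool_rot": TCP orientation; "ft_force": force on the tool from outside, world axes, zero at the start; "wrist_torque": the same for the moment, N m; "grip_width": finger opening in m; "gripper_force": force on a finger pad.
Only numpy, scipy, OpenCV 4.12 (cv2) and the standard library are available. Lean on these libraries where they do the work, as an engineer would, in place of code of your own. Each camera call takes 0.05 s, during which the arm holds its last target. There are 200 camera calls.

## Task

The wooden tray in the assembly cradle lacks the rail at its near, open end: fetch the longer of the two loose rails and hold it, standing on its long edge, squarely across that end, with its ends flush with the outsides of the tray. Press it gently against both tray sides until the tray has gone back on its springs so far that the brass pointer stands between the two gauge pins (about 20 mm, 10 N), never near the end of the spring travel. Leave the shorter rail and the other things alone, and finish while still holding the rail there with a steady push, without letting go, so that I can drive the screws.

Things in the scene. Friction and masses are not known exactly. Their poses are not given: they have to be found in the camera images.
- long_rail_center (a point): Centre of the longer loose rail: a plain wooden bar 24 mm thick (its x axis), 220 mm long (its y axis) and 60 mm high (its z axis), about 0.16 kg, standing on its long edge on the worktop (centre 30 mm up). Alike on both faces and ends, with small dark screw holes near the ends.
- short_rail_center (a point): Centre of the shorter loose rail, the wrong one: same wood and same 24 mm by 60 mm section, but 150 mm long; same axes. Must stay where it is. Which rail lies left and which right varies.
- cradle: Plywood cradle fixed to the worktop. Origin on the worktop under the middle of the tray's open end with springs relaxed; x points into the tray (push direction), y left, z up. Guide strips 20 mm high beside the tray, 113-133 mm off the middle, from 45 mm behind the open end; 50 mm high crossbar behind the tray. Two steel gauge pins, 40 mm high, 16 mm apart, on the left strip.
- tray_front (a point): Middle of the tray's open end, moving with the tray: in the plane of the front ends of its sides, 30 mm above the worktop; axes as the cradle's. Tray 220 mm wide, 200 long, 60 high; sides (left tray_c0, right tray_c1) 14 thick, 192 apart; its floor's top is 12 mm up and begins 14 mm behind the end: room for a finger behind the rail. In place, the rail's centre is 12 mm before this point.
- tray (a joint): How far the tray is pushed back on its springs, in m: 0 relaxed, 0.040 end of travel. The springs push back with 0.5 N per mm (10 N at 0.020) and return the tray when let go. A brass pointer on the tray's left side, 80 mm behind its open end, shows it: over the two gauge pins the value is 0.012 and 0.028, half-way between them 0.020.
- screwdriver: Screwdriver lying on the worktop, a bystander; origin under its middle.
- tape: Roll of tape 98 mm wide and 25 mm high lying on the worktop, a bystander; origin at the middle of its underside.
Things that resemble listed ones, but are neither listed nor needed, are in the scene too. What is shaped like the part that bears long_rail_center but green or white is not meant.

How it is judged:
By the outcome, as a careful person would: the job done as asked, in the order asked, and still so for the second after the job is handed in, while the arm keeps its last pose, push and grip.
It also fails if it takes over 42 s, if anything falls off the work surface, if the arm or the gripper's body presses on something with over 40 N, if the wrist force passes 120 N, or if a joint passes its speed limit or range.

## Working session

There is one attempt and no reset: what is moved stays moved. The work goes in short steps, Python scripts to look and compute and a tool call to move; the robot and the scene stay as the last step left them, time stands still between calls to the robot, and variables do not carry over. Pictures are saved under pics/ and viewed, at most 10 in all, crops included, and the job is handed in when it is done.

Besides the shell and the picture viewer there is one more tool, called by a JSON object that holds its "op" and its "data". arm_command: Moves the arm, as the interface text tells. Shift numbers are shares of 500 mm and turn numbers shares of 120 degrees, none past 1 either way. Its arguments: {"type":"object","properties":{"commands":{"type":"array","items":{"type":"number"}},"newtons":{"type":"number"}},"required":["commands"]}

```bash
mkdir -p pics; ls
python3 - <<'E'
from rig import env, optics
import cv2,pickle
d={}
for n in("top","scene"):
    r=optics.get_image(n);d[n]=r
    cv2.imwrite(f"pics/{n}0.png",r["image"][:,:,::-1])
    print(n,r["intrinsics"],r["origin"],r["orientation"])
pickle.dump(d,open("d0.pkl","wb"))
s=env.observe();print(s)
E
```

```text
pics
top [[376.55504694   0.         315.63476142]
 [  0.         376.55504694 199.15217975]
 [  0.           0.           1.        ]] [ 0.30297285 -0.13440685  1.27494431] [[ 0.00340917 -0.98324531  0.18225544]
 [-0.99999197 -0.00373574 -0.00144855]
 [ 0.00210514 -0.18224903 -0.98325015]]
scene [[449.01465878   0.         324.41359998]
 [  0.         449.01465878 204.20769393]
 [  0.           0.           1.        ]] [-0.57571644 -0.97358774  0.88013342] [[ 0.60063801 -0.4142478   0.68383678]
 [-0.79944885 -0.29967666  0.52064904]
 [-0.0107478  -0.85941414 -0.51116712]]
{'time_s': 0.1, 'q': array([ 6.46692706e+01,  2.18369267e+01,  7.43771917e+01,  1.56562951e-04,
        8.38589625e+01, -1.23335836e+01]), 'qvel': array([ 0.03414862, -0.04977164, -0.15328954,  0.13875005, -0.04468949,
       -0.06844418]), 'joint_efforts': array([ 3.26882371e-03, -4.49225450e+01, -2.31656188e+01, -9.76381421e-05,
        3.64523512e-03,  6.60937843e-06]), 'position': array([0.12357748, 0.53570285, 0.24979436]), 'tool_rot': array([[-9.74381128e-01,  2.24902461e-01, -5.48169356e-04],
       [ 2.24902961e-01,  9.74380486e-01, -1.15170316e-03],
       [ 2.75104648e-04, -1.24548274e-03, -9.99999187e-01]]), 'ft_force': array([ 0.14073495, -0.59537067, -0.61746072]), 'wrist_torque': array([-0.01206748,  0.04082243, -0.00010272]), 'gripper_force': 0.0, 'grip_width': 0.08519709586391014}
```

View pics/top0.png

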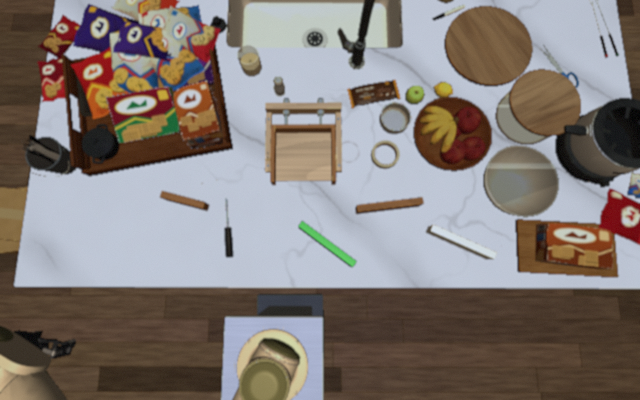

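View pics/scene0.png

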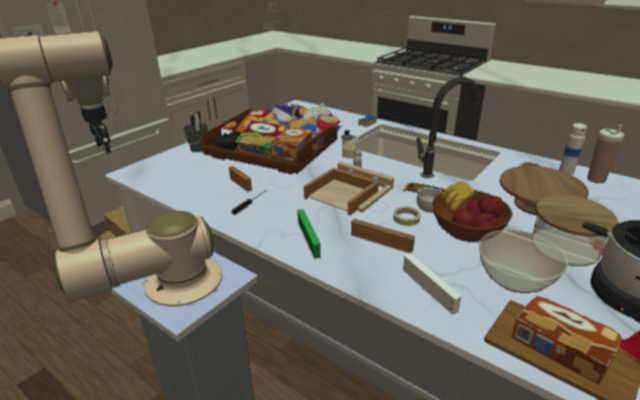

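Candidates in the top picture: short brown rail (184,201), long brown rail (390,205), green bar (327,243), white bar (461,242). By the description it is the brown one at (390,205). The tray's open end is near (303,183). I'll check both in a close crop.

Run:
```python
import cv2,pickle
d=pickle.load(open("d0.pkl","rb"))
im=d["top"]["image"][90:220,250:435,::-1]
cv2.imwrite("pics/crop1.png",cv2.resize(im,None,fx=4,fy=4,interpolation=cv2.INTER_CUBIC))
```

```text
(no output)
```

View pics/crop1.png

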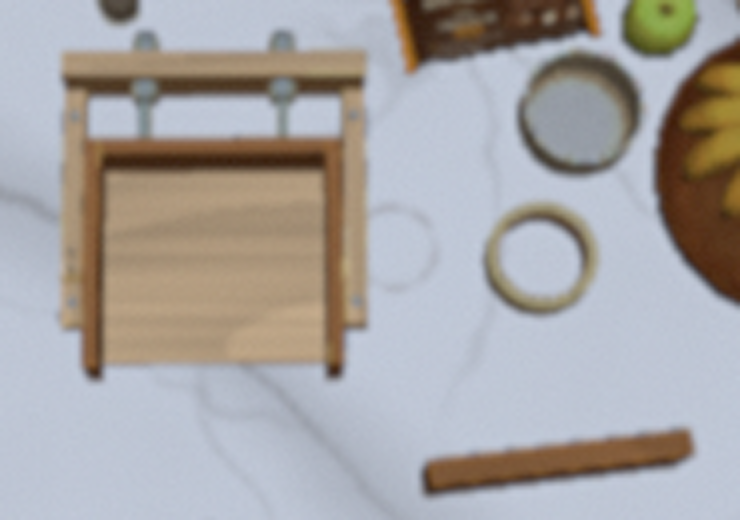

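The rail at crop (560,460) is plain brown and clearly the long one, standing on edge. The tray's side fronts are at crop (93,370) and (335,370), and the tape roll at (541,258).

```bash
cat > h.py <<'E'
import numpy as np,cv2
from scipy.optimize import minimize
def ray(r,px,z):
    d=np.array(r["orientation"])@np.linalg.inv(r["intrinsics"])@np.array([px[0],px[1],1.])
    o=np.array(r["origin"]);return (o+d*(z-o[2])/d[2])[:2]
def proj(r,P):
    c=(np.asarray(P)-r["origin"])@np.array(r["orientation"]);p=c@np.array(r["intrinsics"]).T
    return p[:,:2]/p[:,2:]
def box(x,y,a,L=.22,T=.024,H=.06):
    c,s=np.cos(a),np.sin(a)
    return np.array([[x+c*i*T/2-s*j*L/2,y+s*i*T/2+c*j*L/2,k] for i in(-1,1) for j in(-1,1) for k in(0,H)])
def brown(im):
    hsv=cv2.cvtColor(im,cv2.COLOR_RGB2HSV);h,s,v=cv2.split(hsv)
    return ((h<20)&(s>75)).astype(np.uint8)
def fit(rs,roi,x0,L=.22):
    ms=[]
    for r,(u0,v0,u1,v1) in zip(rs,roi):
        m=np.zeros(r["image"].shape[:2],np.uint8);m[v0:v1,u0:u1]=brown(r["image"])[v0:v1,u0:u1];ms.append(m)
    def cost(p):
        t=0
        for r,m in zip(rs,ms):
            h=cv2.convexHull(proj(r,box(*p,L=L)).astype(np.float32))
            big=np.zeros((m.shape[0]*4,m.shape[1]*4),np.uint8)
            cv2.fillConvexPoly(big,np.round(((h+.5)*4-.5)*16).astype(np.int32),1,shift=4)
            s=cv2.resize(big.astype(np.float32),m.shape[::-1],interpolation=cv2.INTER_AREA)
            t+=np.abs(s-m).sum()/m.sum()
        return t
    return minimize(cost,x0,method="Nelder-Mead",options=dict(initial_simplex=np.array(x0)+np.array([[0,0,0],[.01,0,0],[0,.01,0],[0,0,.1]]),xatol=1e-4,fatol=1e-4))
E
python3 - <<'E'
import pickle
from h import *
d=pickle.load(open("d0.pkl","rb"));t=d["top"];s=d["scene"]
f=lambda u,v,z:ray(t,((u+.5)/4-.5+250,(v+.5)/4-.5+90),z)
for L,uv,z in [("FL",(83,367),.06),("FR",(345,367),.06),("BL",(83,142),.06),("BR",(344,142),.06),("barL",(62,52),.05),("barR",(367,52),.05),("tape",(541,258),.025)]: print(L,f(*uv,z))
e=[f(427,470,.06),f(691,443,.06)];print("rail ends",e)
c=(e[0]+e[1])/2;v=e[0]-e[1];a=np.arctan2(-v[0],v[1]);print(c,np.degrees(a),np.hypot(*v))
for rs,roi in(([t],[(345,190,435,222)]),([s],[(340,210,425,260)]),([t,s],[(345,190,435,222),(340,210,425,260)])):
    r=fit(rs,roi,[*c,a]);print(r.x,np.degrees(r.x[2]),r.fun)
E
```

```text
FL [0.58744219 0.0137957 ]
FR [ 0.58828838 -0.20300347]
BL [0.78391549 0.01876864]
BR [ 0.78485833 -0.20340756]
barL [0.87025411 0.0403418 ]
barR [ 0.87141543 -0.22447037]
tape [ 0.69373779 -0.37485525]
rail ends [array([ 0.50217135, -0.26948105]), array([ 0.52542499, -0.48647188])]
[ 0.51379817 -0.37797647] 6.116710708132435 0.21823324801138394
[ 0.5135278  -0.37675985  0.16035388] 9.187600718788756 0.4526143790849673
[ 0.51541809 -0.37723597  0.03153136] 1.8066140992684836 0.3137862488306829
[ 0.51447693 -0.37736679  0.14108128] 8.083361721064191 0.7995362473021638
```

```bash
cat >> h.py <<'E'
from scipy.spatial.transform import Rotation as Rn
def Rt(yaw): # tool down, tool y at world angle yaw (deg)
    a=np.radians(yaw);y=np.array([np.cos(a),np.sin(a),0]);z=np.array([0,0,-1.]);return np.c_[np.cross(y,z),y,z]
def cmd(p0,R0,p,yaw):
    R=Rt(yaw);return np.round(np.r_[R0.T@(np.array(p)-p0)/.5,Rn.from_matrix(R0.T@R).as_rotvec()*180/np.pi/120],4)
def wristcam():
    from rig import env,optics
    s=env.observe();r=optics.get_image("wrist");T=np.array(r["tool_from_camera"])
    r["orientation"]=s["tool_rot"]@T[:3,:3];r["origin"]=s["position"]+s["tool_rot"]@T[:3,3];return r,s
E
python3 - <<'E'
from h import *
p=np.array([.124,.536,.25]);R=Rt(77.006)
print(cmd(p,R,[.45,.1,.25],40))
print(cmd([.45,.1,.25],Rt(40),[.47,-.36,.25],6))
E
```

```text
[-0.8314 -0.7031  0.      0.      0.      0.3084]
[-0.7305 -0.5607  0.      0.      0.      0.2833]
```

{"op": "arm_command", "data": {"commands": [-1,-0.831,-0.703,0,0,0,0.308,-1,-0.831,-0.703,0,0,0,0.308,-1,-0.831,-0.703,0,0,0,0.308,-1,-0.831,-0.703,0,0,0,0.308,-1,-0.831,-0.703,0,0,0,0.308,-1,-0.831,-0.703,0,0,0,0.308,-1,-0.831,-0.703,0,0,0,0.308,-1,-0.831,-0.703,0,0,0,0.308,-1,-0.831,-0.703,0,0,0,0.308,-1,-0.831,-0.703,0,0,0,0.308,-1,-0.831,-0.703,0,0,0,0.308,-1,-0.831,-0.703,0,0,0,0.308]}}

```text
time_s: 1.1
position: [0.4237, 0.1334, 0.2502]
tool_rot: [[-0.643, 0.766, -0.0], [0.766, 0.643, 0.0], [0.0, -0.0, -1.0]]
ft_force: [-0.1, 1.0, -0.5]
grip_width: 0.0853
gripper_force: 0.0
```

Run:
```python
from h import *
print(cmd([.4237,.1334,.2502],Rt(40),[.47,-.36,.25],6))
```

```text
[-8.155e-01 -5.634e-01  4.000e-04  0.000e+00  0.000e+00  2.833e-01]
```

{"op": "arm_command", "data": {"commands": [-1,-0.815,-0.563,0,0,0,0.283,-1,-0.815,-0.563,0,0,0,0.283,-1,-0.815,-0.563,0,0,0,0.283,-1,-0.815,-0.563,0,0,0,0.283,-1,-0.815,-0.563,0,0,0,0.283,-1,-0.815,-0.563,0,0,0,0.283,-1,-0.815,-0.563,0,0,0,0.283,-1,-0.815,-0.563,0,0,0,0.283,-1,-0.815,-0.563,0,0,0,0.283,-1,-0.815,-0.563,0,0,0,0.283,-1,-0.815,-0.563,0,0,0,0.283,-1,-0.815,-0.563,0,0,0,0.283]}}

```text
time_s: 2.1
position: [0.4693, -0.3602, 0.2498]
tool_rot: [[-0.105, 0.994, -0.001], [0.994, 0.105, 0.0], [0.001, -0.0, -1.0]]
ft_force: [0.4, 0.3, -0.4]
grip_width: 0.0852
gripper_force: 0.0
```

{"op": "arm_command", "data": {"commands": [-1,0,0,0,0,0,0,-1,0,0,0,0,0,0,-1,0,0,0,0,0,0]}}

```text
time_s: 2.35
position: [0.4695, -0.3571, 0.2499]
tool_rot: [[-0.106, 0.994, -0.001], [0.994, 0.106, 0.001], [0.001, -0.001, -1.0]]
ft_force: [0.5, 0.0, -0.0]
grip_width: 0.0852
gripper_force: 0.0
```

Run:
```python
from h import *
import pickle
r,s=wristcam();pickle.dump((r,s),open("w1.pkl","wb"))
print(s["time_s"],s["position"],s["tool_rot"],r["origin"],r["orientation"])
im=r["image"][:,:,::-1].copy()
q=proj(r,box(.5138,-.378,np.radians(6.1)));print(q)
cv2.imwrite("pics/w1.png",im)
```

```text
2.35 [ 0.46953349 -0.35711098  0.24989494] [[-1.05976911e-01  9.94368347e-01 -6.95769785e-04]
 [ 9.94367907e-01  1.05977633e-01  1.09823558e-03]
 [ 1.16578673e-03 -5.75463531e-04 -9.99999155e-01]] [ 0.46183882 -0.27510658  0.37320506] [[ 9.94356753e-01  1.00842705e-01  3.29453509e-02]
 [ 1.06084495e-01 -9.42666714e-01 -3.16426211e-01]
 [-8.52789411e-04  3.18135530e-01 -9.48044860e-01]]
[[339.99810729 267.22333887]
 [343.30736726 293.70707623]
 [344.24170345  94.68463305]
 [349.14776599  94.29331708]
 [357.80966213 267.22832221]
 [363.88591795 293.7143367 ]
 [365.58423107  94.68044864]
 [374.58932744  94.28830162]]
```

View pics/w1.png

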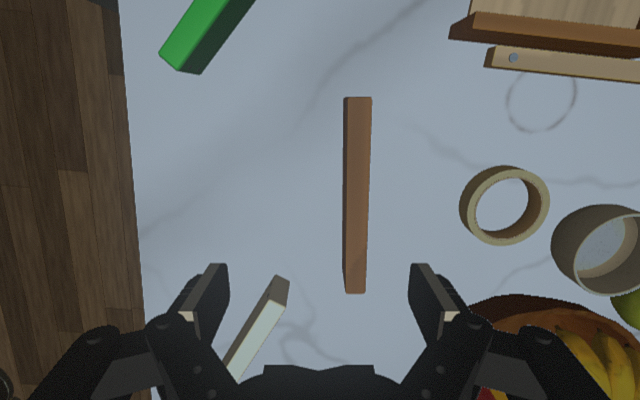

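The wrist view shows the long rail's top at columns 346–372, rows 97–294. The white bar at (265,320) and the tape at (505,205) stand well clear.

Run:
```python
from h import *
import pickle
r,s=pickle.load(open("w1.pkl","rb"))
m=brown(r["image"])[80:310,325:400];print(m.sum(),np.argwhere(m).min(0),np.argwhere(m).max(0))
f=fit([r],[(325,80,400,310)],[.5138,-.378,.1065]);print(f.x,np.degrees(f.x[2]),f.fun);print(proj(r,box(*f.x)))
x,y,a=f.x
print(cmd(s["position"],s["tool_rot"],[x,y,.12],np.degrees(a)),cmd(s["position"],s["tool_rot"],[x,y,.040],np.degrees(a)))
t=pickle.load(open("d0.pkl","rb"))["top"]
print("white",ray(t,(430,228),.06),ray(t,(494,256),.06))
```

```text
4283 [17 20] [212  46]
[ 0.51412298 -0.38027451  0.13722493] 7.86240937639394 0.25040859210833527
[[342.52487311 268.93098466]
 [346.21825952 295.61960549]
 [341.25366994  97.23221303]
 [345.57329424  97.32982264]
 [360.31645446 268.45452078]
 [366.77164827 295.08784672]
 [362.56283059  96.53745223]
 [370.96973703  96.502006  ]]
[-0.0558  0.0839  0.2597 -0.0003 -0.0006 -0.0148] [-5.600e-02  8.400e-02  4.197e-01 -3.000e-04 -6.000e-04 -1.480e-02]
white [ 0.4345949  -0.50678393] [ 0.34560384 -0.70674784]
```

```bash
python3 - <<'E'
import h;from h import *
import pickle
r,s=pickle.load(open("w1.pkl","rb"))
h.brown=lambda im:(im[:,:,0].astype(int)-im[:,:,2]>8).astype(np.uint8)
f=fit([r],[(325,80,400,310)],[.514,-.379,.12]);print(f.x,np.degrees(f.x[2]),f.fun);print(proj(r,box(*f.x)))
x,y,a=f.x
for z in(.13,.04):print(cmd(s["position"],s["tool_rot"],[x,y,z],np.degrees(a)))
E
cat >> h.py <<'E'
brown=lambda im:(im[:,:,0].astype(int)-im[:,:,2]>8).astype(np.uint8)
E
```

```text
[ 0.51382644 -0.37983166  0.12991011] 7.443301254044649 0.08077330508474577
[[341.75317904 268.57999832]
 [345.32862724 295.22657858]
 [341.75732651  96.68815091]
 [346.17614384  96.68158525]
 [359.5495715  268.21775571]
 [365.88780821 294.82265724]
 [363.07522923  96.15711235]
 [371.58404433  96.04873269]]
[-0.0549  0.0834  0.2397 -0.0003 -0.0006 -0.0113]
[-5.510e-02  8.350e-02  4.197e-01 -3.000e-04 -6.000e-04 -1.130e-02]
```

{"op": "arm_command", "data": {"commands": [-1,-0.055,0.083,0.1,0,0,-0.011,-1,-0.055,0.083,0.16,0,0,-0.011,-1,-0.055,0.083,0.24,0,0,-0.011,-1,-0.055,0.083,0.29,0,0,-0.011,-1,-0.055,0.083,0.34,0,0,-0.011,-1,-0.055,0.083,0.38,0,0,-0.011,-1,-0.055,0.083,0.41,0,0,-0.011,-1,-0.055,0.083,0.42,0,0,-0.011,-1,-0.055,0.083,0.42,0,0,-0.011,-1,-0.055,0.083,0.42,0,0,-0.011,-1,-0.055,0.083,0.42,0,0,-0.011]}}

```text
time_s: 3.32
position: [0.5145, -0.3807, 0.0419]
tool_rot: [[-0.129, 0.992, 0.002], [0.992, 0.129, -0.002], [-0.002, 0.001, -1.0]]
ft_force: [0.4, -0.4, 0.3]
grip_width: 0.0853
gripper_force: 0.0
```

Position is as wanted; close.

{"op": "arm_command", "data": {"commands": [1,0,0,0,0,0,0,1,0,0,0,0,0,0,1,0,0,0,0,0,0,1,0,0,0,0,0,0,1,0,0,0,0,0,0,1,0,0,0,0,0,0,1,0,0,0,0,0,0,1,0,0,0,0,0,0,1,0,0,0,0,0,0,1,0,0,0,0,0,0], "newtons": 60}}

```text
time_s: 4.15
position: [0.514, -0.3807, 0.0406]
tool_rot: [[-0.129, 0.992, 0.0], [0.992, 0.129, -0.0], [-0.0, 0.0, -1.0]]
ft_force: [-0.4, -0.4, 3.4]
grip_width: 0.0235
gripper_force: 59.6
```

{"op": "arm_command", "data": {"commands": [1,0,0,-0.03,0,0,0,1,0,0,-0.08,0,0,0,1,0,0,-0.14,0,0,0,1,0,0,-0.2,0,0,0,1,0,0,-0.2,0,0,0,1,0,0,-0.2,0,0,0]}}

```text
time_s: 4.65
position: [0.5141, -0.3808, 0.1413]
tool_rot: [[-0.129, 0.992, 0.002], [0.992, 0.129, -0.002], [-0.002, 0.001, -1.0]]
ft_force: [-0.2, -0.5, -2.3]
grip_width: 0.0234
gripper_force: 59.2
```

Run:
```python
from h import *
import pickle
r,s=wristcam();pickle.dump((r,s),open("w2.pkl","wb"))
print(s["time_s"],s["position"],s["tool_rot"],s["grip_width"],s["gripper_force"])
cv2.imwrite("pics/w2.png",r["image"][:,:,::-1])
```

```text
4.65 [ 0.51408803 -0.38082912  0.14134658] [[-0.12896547  0.99164791  0.00152554]
 [ 0.99164726  0.12896803 -0.0017203 ]
 [-0.00190268  0.00129094 -0.99999736]] 0.023436705724091244 59.16074216365814
```

View pics/w2.png

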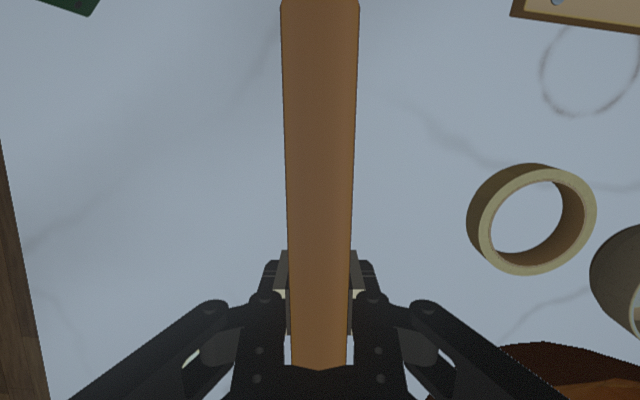

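Run:
```python
from h import *
import pickle
r,s=pickle.load(open("w2.pkl","rb"))
R=s["tool_rot"]
def b(o):
    B=box(0,0,0) # rail frame: x thick,y long,z
    loc=np.c_[B[:,1]+o,B[:,0],.0406-B[:,2]]
    return s["position"]+loc@R.T
for o in(0,.002): print(np.round(proj(r,b(o)),1)[[2,3,6,7]])
im=r["image"].astype(int)
print(im[0:14,320]); print(im[0:14,287],im[0:14,354])
```

```text
[[290.7  34.1]
 [273.1  -5.4]
 [342.2  34.1]
 [357.2  -5.4]]
[[290.6  29.2]
 [272.7 -13.6]
 [342.3  29.3]
 [357.4 -13.6]]
[[100  75  49]
 [102  77  52]
 [101  76  52]
 [ 98  74  49]
 [ 99  76  53]
 [ 99  73  51]
 [ 98  74  50]
 [100  76  53]
 [ 99  75  52]
 [100  76  54]
 [ 99  75  52]
 [101  76  54]
 [ 97  74  50]
 [ 98  74  51]]
[[ 99  74  49]
 [102  77  53]
 [101  76  54]
 [ 99  75  53]
 [100  77  55]
 [ 98  75  53]
 [ 99  75  53]
 [100  77  53]
 [101  76  53]
 [100  75  53]
 [102  78  56]
 [101  78  55]
 [102  79  57]
 [102  79  56]] [[110  80  53]
 [108  79  51]
 [110  81  51]
 [107  79  53]
 [111  84  55]
 [106  79  52]
 [108  83  53]
 [109  82  54]
 [108  83  55]
 [109  82  54]
 [109  81  53]
 [111  84  55]
 [108  83  54]
 [109  83  54]]
```

The rail is held with its left end near row 0. The tray's right guide strip shows at (515,12). Moving to stand off in front of the tray.

Run:
```python
from h import *
p=[.5141,-.3808,.1413]
for z in(.141,.0415):print(cmd(p,Rt(7.41),[.535,-.0955,z],.4))
```

```text
[0.5604 0.115  0.0006 0.     0.     0.0584]
[0.5604 0.115  0.1996 0.     0.     0.0584]
```

{"op": "arm_command", "data": {"commands": [1,0.06,0.01,0,0,0,0.01,1,0.14,0.03,0,0,0,0.02,1,0.22,0.05,0,0,0,0.03,1,0.3,0.07,0,0,0,0.04,1,0.38,0.09,0,0,0,0.05,1,0.46,0.1,0,0,0,0.058,1,0.52,0.115,0,0,0,0.058,1,0.56,0.115,0,0,0,0.058,1,0.56,0.115,0.06,0,0,0.058,1,0.56,0.115,0.12,0,0,0.058,1,0.56,0.115,0.17,0,0,0.058,1,0.56,0.115,0.195,0,0,0.058]}}

```text
time_s: 5.7
position: [0.5326, -0.0945, 0.0392]
tool_rot: [[-0.008, 1.0, -0.007], [1.0, 0.008, 0.003], [0.003, -0.007, -1.0]]
ft_force: [-21.9, 6.8, 87.7]
grip_width: 0.0235
gripper_force: 70.7
```

{"op": "arm_command", "data": {"commands": [1,0,0,0,0,0,0,1,0,0,0,0,0,0,1,0,0,0,0,0,0]}}

```text
time_s: 5.95
position: [0.5341, -0.0953, 0.0417]
tool_rot: [[-0.008, 1.0, -0.002], [1.0, 0.008, 0.001], [0.001, -0.002, -1.0]]
ft_force: [0.3, 0.3, -1.2]
grip_width: 0.0234
gripper_force: 59.2
```

Run:
```python
from h import *
from rig import optics
import pickle
r,s=wristcam();t=optics.get_image("top");c=optics.get_image("scene");pickle.dump((r,s,t,c),open("w3.pkl","wb"))
print(s["time_s"],s["position"],s["tool_rot"],s["grip_width"],s["ft_force"])
a=r["image"][:,:,::-1]
b=cv2.resize(t["image"][110:210,250:370,::-1],(400,333),interpolation=cv2.INTER_CUBIC)
d=cv2.resize(c["image"][150:250,280:400,::-1],(400,333),interpolation=cv2.INTER_CUBIC)
cv2.imwrite("pics/w3.png",a); cv2.imwrite("pics/ts3.png",np.hstack([b,d]))
```

```text
5.95 [ 0.53413017 -0.09529372  0.04166267] [[-7.76261817e-03  9.99967106e-01 -2.35141784e-03]
 [ 9.99969405e-01  7.76486282e-03  9.46975654e-04]
 [ 9.65202941e-04 -2.34399489e-03 -9.99996787e-01]] 0.023420687046357334 [ 0.30496293  0.27952958 -1.19224044]
```

View pics/w3.png

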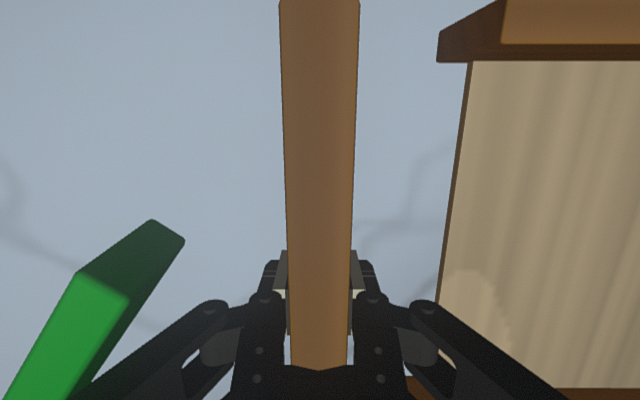

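View pics/ts3.png

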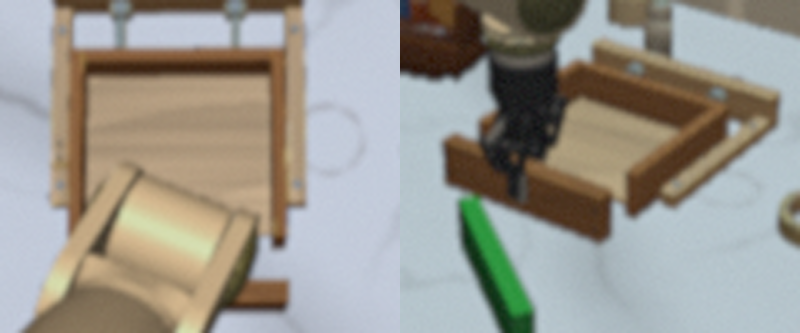

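Run:
```python
from h import *
import pickle
r,s,t,c=pickle.load(open("w3.pkl","rb"))
B=lambda im:im[:,:,0].astype(float)-im[:,:,2]
def edge(p,th):  # last falling crossing
    i=[k for k in range(len(p)-1) if p[k]>=th>p[k+1]][-1];return i+(p[i]-th)/(p[i]-p[i+1])
T=B(t["image"])
for v in(196,198,200): u=330+edge(T[v,330:345],25);print("rail R end",v,u,ray(t,(u,v),.06))
for v in range(164,182,4): u=325+edge(T[v,325:345],25);print("tray R out",v,u,ray(t,(u,v),.06))
# rail edges in tool x direction front face (top camera) col 332
W=B(r["image"])
print("wrist: corner",ray(r,(437,62),0),"tray floor front",ray(r,(471,64),.012),ray(r,(439,295),.012), "inner wall floor line",ray(r,(480,61),.012),ray(r,(635,61),.012),"inner wall top",ray(r,(510,42),.06),ray(r,(635,44),.06))
def redge(v): 
    p=W[v];m=p>8;return [k for k in range(300,250,-1) if not m[k]][0]+1,[k for k in range(340,400) if not m[k]][0]-1
for v in(20,80,140,200):
    a,b=redge(v);print(v,a,b,ray(r,(a,v),.0617),ray(r,(b,v),.0617))
```

```text
rail R end 196 336.0285714285714 [ 0.53896721 -0.20319324]
rail R end 198 336.0285714285714 [ 0.5322774  -0.20315001]
rail R end 200 335.6666666666667 [ 0.52559625 -0.20191952]
tray R out 164 340.0 [ 0.64788046 -0.21716152]
tray R out 168 340.9230769230769 [ 0.63409429 -0.22012288]
tray R out 172 335.6923076923077 [ 0.62028196 -0.2026001 ]
tray R out 176 335.3 [ 0.60658869 -0.20121141]
tray R out 180 335.2352941176471 [ 0.59295418 -0.20091372]
wrist: corner [0.5912656 0.0034507] tray floor front [0.60244945 0.00156368] [ 0.60388658 -0.11944112] inner wall floor line [0.60625863 0.00282252] [0.675213   0.00334728] inner wall top [0.59191937 0.00321452] [0.62958654 0.0029541 ]
20 279 358 [0.52283382 0.00820095] [0.54577314 0.00836906]
80 281 356 [ 0.52292591 -0.00805981] [ 0.54593992 -0.00788149]
140 283 354 [ 0.5230291  -0.02627783] [ 0.54612676 -0.02608799]
200 285 351 [ 0.52314549 -0.04682911] [ 0.54599159 -0.04662921]
```

The rail is square and 2 mm too far right: its right end reads −0.203 against −0.201 for the tray's outside. The lowering bumped the worktop, so I'll move gently from here, with a small shift left and a slow approach.

{"op": "arm_command", "data": {"commands": [1,0.001,0.01,-0.001,0,0,0,1,0.002,0.02,-0.001,0,0,0,1,0.003,0.03,-0.001,0,0,0,1,0.003,0.04,-0.001,0,0,0,1,0.003,0.05,-0.001,0,0,0,1,0.003,0.058,-0.001,0,0,0,1,0.003,0.064,-0.001,0,0,0,1,0.003,0.068,-0.001,0,0,0,1,0.003,0.072,-0.001,0,0,0,1,0.003,0.072,-0.001,0,0,0,1,0.003,0.072,-0.001,0,0,0,1,0.003,0.072,-0.001,0,0,0]}}

```text
time_s: 7.1
position: [0.5706, -0.0937, 0.0433]
tool_rot: [[-0.008, 1.0, -0.0], [1.0, 0.008, 0.0], [0.0, -0.0, -1.0]]
ft_force: [0.3, -1.0, -1.5]
grip_width: 0.0235
gripper_force: 59.2
```

Run:
```python
from h import *
from rig import optics
import pickle
r,s=wristcam();t=optics.get_image("top");c=optics.get_image("scene");pickle.dump((r,s,t,c),open("w4.pkl","wb"))
print(s["time_s"],s["position"],s["tool_rot"],s["ft_force"],s["wrist_torque"])
a=cv2.resize(r["image"][:200,240:640,::-1],(800,400)[::1],interpolation=cv2.INTER_CUBIC)
b=cv2.resize(t["image"][150:200,310:350,::-1],(300,375)[:2],interpolation=cv2.INTER_CUBIC)[:200*1]
c2=cv2.resize(c["image"][175:225,285:405,::-1],(480,200),interpolation=cv2.INTER_CUBIC)
b=cv2.resize(t["image"][165:195,310:358,::-1],(320,200),interpolation=cv2.INTER_CUBIC)
cv2.imwrite("pics/w4.png",np.vstack([a,np.hstack([b,c2])]))
```

```text
7.1 [ 0.57062753 -0.09374833  0.04330294] [[-7.73986782e-03  9.99970017e-01 -2.42223599e-04]
 [ 9.99970045e-01  7.73988191e-03  5.72691494e-05]
 [ 5.91422144e-05 -2.41773088e-04 -9.99999969e-01]] [ 0.26756915 -0.95920372 -1.49460238] [ 0.00824087  0.00046755 -0.06983372]
```

View pics/w4.png

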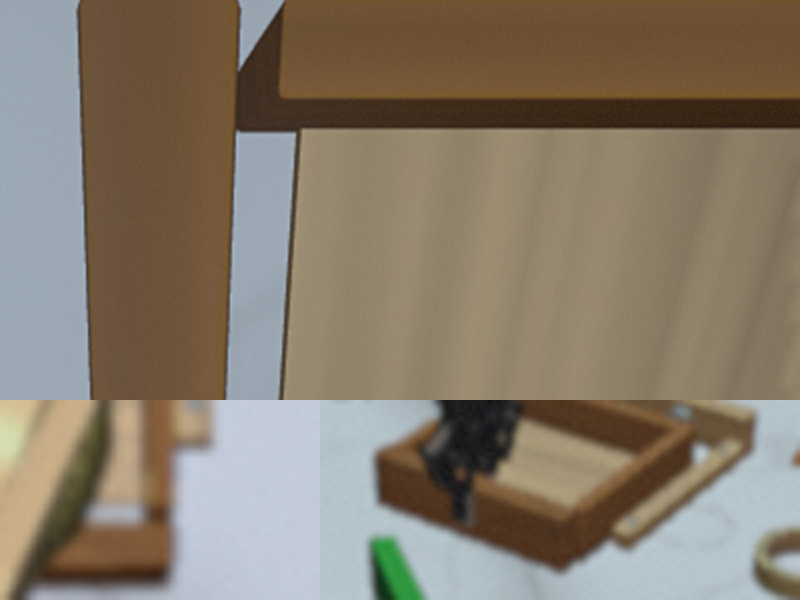

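Run:
```python
from h import *
import pickle
w2=pickle.load(open("w2.pkl","rb"))[0]; r,s,t,c=pickle.load(open("w4.pkl","rb")); w3=pickle.load(open("w3.pkl","rb"))[0]
B=lambda im:im[:,:,0].astype(float)-im[:,:,2]
def cr(p,i0,st,th=15):
    k=i0
    while p[k]>th:k+=st
    return k-st*(th-p[k])/(p[k-st]-p[k])
for n,w in(("w2",w2),("w3",w3),("w4",r)):
    W=cv2.GaussianBlur(B(w["image"]),(1,7),0)
    e=[(cr(W[v],300,-1),cr(W[v],340,1)) for v in range(80,220,4)]
    e=np.array(e);v=np.arange(80,220,4);print(n,np.polyfit(v-150,e[:,0],1),np.polyfit(v-150,e[:,1],1),(e[:,1]-e[:,0]).mean())
T=B(t["image"])
for v in range(174,195): print(v,[round(x,4) for x in ray(t,(330+cr(T[v,330:],0,1,20) if T[v,330]>20 else 0,v),.06)])
```

```text
w2 [3.24597823e-02 2.84386733e+02] [-3.89413297e-02  3.53570796e+02] 69.32686479647694
w3 [3.38075105e-02 2.83496789e+02] [-3.76117152e-02  3.53891970e+02] 70.53801990806164
w4 [3.38714716e-02 2.83499835e+02] [-3.74379783e-02  3.53930812e+02] 70.57359593981421
174 [np.float64(0.6134), np.float64(-0.2016)]
175 [np.float64(0.61), np.float64(-0.2016)]
176 [np.float64(0.6066), np.float64(-0.2017)]
177 [np.float64(0.6032), np.float64(-0.2019)]
178 [np.float64(0.5998), np.float64(-0.2021)]
179 [np.float64(0.5964), np.float64(-0.2022)]
180 [np.float64(0.593), np.float64(-0.2014)]
181 [np.float64(0.5852), np.float64(0.9072)]
182 [np.float64(0.5818), np.float64(0.9067)]
183 [np.float64(0.5828), np.float64(-0.1998)]
184 [np.float64(0.5794), np.float64(-0.2009)]
185 [np.float64(0.576), np.float64(-0.2012)]
186 [np.float64(0.5726), np.float64(-0.2012)]
187 [np.float64(0.5692), np.float64(-0.2012)]
188 [np.float64(0.5658), np.float64(-0.201)]
189 [np.float64(0.5625), np.float64(-0.2)]
190 [np.float64(0.5591), np.float64(-0.1981)]
191 [np.float64(0.5557), np.float64(-0.195)]
192 [np.float64(0.5481), np.float64(0.9014)]
193 [np.float64(0.5448), np.float64(0.9009)]
194 [np.float64(0.5414), np.float64(0.9004)]
```

Rail 4.5 mm up after the bump (it slid 1.8 mm in the grip), gap 6.4 mm, sideways within 1 mm. Lower 3.5 mm, trim sideways, then press slowly.

{"op": "arm_command", "data": {"commands": [1,-0.001,0,0.002,0,0,0,1,-0.001,0,0.004,0,0,0,1,-0.001,0,0.006,0,0,0,1,-0.001,0,0.007,0,0,0,1,-0.001,0.002,0.007,0,0,0,1,-0.001,0.005,0.007,0,0,0,1,-0.001,0.008,0.007,0,0,0,1,-0.001,0.011,0.007,0,0,0,1,-0.001,0.014,0.007,0,0,0,1,-0.001,0.017,0.007,0,0,0,1,-0.001,0.02,0.007,0,0,0,1,-0.001,0.02,0.007,0,0,0]}}

```text
time_s: 8.25
position: [0.5808, -0.0942, 0.0397]
tool_rot: [[-0.008, 1.0, -0.0], [1.0, 0.008, -0.0], [-0.0, -0.0, -1.0]]
ft_force: [-1.4, -0.6, -0.8]
grip_width: 0.0232
gripper_force: 59.3
```

{"op": "arm_command", "data": {"commands": [1,0,0,0,0,0,0,1,0,0,0,0,0,0]}}

```text
time_s: 8.42
position: [0.5806, -0.0942, 0.0398]
tool_rot: [[-0.008, 1.0, -0.0], [1.0, 0.008, 0.0], [0.0, -0.0, -1.0]]
ft_force: [-2.1, 0.1, -1.7]
grip_width: 0.0234
gripper_force: 59.3
```

Run:
```python
from rig import env
s=env.observe();print({k:s[k] for k in("time_s","position","ft_force","wrist_torque","tool_rot")})
```

```text
{'time_s': 8.4167, 'position': array([ 0.58064041, -0.09415549,  0.03977315]), 'ft_force': array([-2.06390983,  0.06013611, -1.6583099 ]), 'wrist_torque': array([0.03702647, 0.32090359, 0.14690064]), 'tool_rot': array([[-7.83812427e-03,  9.99969223e-01, -3.43217805e-04],
       [ 9.99969280e-01,  7.83814000e-03,  4.45213746e-05],
       [ 4.72101935e-05, -3.42858297e-04, -9.99999940e-01]])}
```

Contact, but the moment (≈0.2 N·m at 2.3 N) says the left side bears alone; a slight turn to the left while pressing on.

{"op": "arm_command", "data": {"commands": [1,0,0.003,0,0,0,-0.001,1,0,0.006,0,0,0,-0.002,1,0,0.009,0,0,0,-0.002,1,0,0.012,0,0,0,-0.002,1,0,0.012,0,0,0,-0.002,1,0,0.012,0,0,0,-0.002]}}

```text
time_s: 8.92
position: [0.5866, -0.0941, 0.0397]
tool_rot: [[-0.012, 1.0, -0.001], [1.0, 0.012, 0.0], [0.0, -0.001, -1.0]]
ft_force: [-5.0, -0.4, 0.5]
grip_width: 0.0238
gripper_force: 59.5
```

Run:
```python
from rig import env
s=env.observe();print({k:s[k] for k in("time_s","position","ft_force","wrist_torque","tool_rot")})
```

```text
{'time_s': 8.9167, 'position': array([ 0.58663701, -0.09409145,  0.03974457]), 'ft_force': array([-4.99988204, -0.41615292,  0.4507665 ]), 'wrist_torque': array([-0.14223394,  0.82594812, -0.3440434 ]), 'tool_rot': array([[-1.17487848e-02,  9.99930832e-01, -5.45366386e-04],
       [ 9.99930961e-01,  1.17488922e-02,  1.94172813e-04],
       [ 2.00566833e-04, -5.43047439e-04, -9.99999832e-01]])}
```

Now the right side bears somewhat more; turn back a trifle and press to 20 mm.

{"op": "arm_command", "data": {"commands": [1,0,0.003,0,0,0,0.0005,1,0,0.006,0,0,0,0.001,1,0,0.009,0,0,0,0.001,1,0,0.012,0,0,0,0.001,1,0,0.015,0,0,0,0.001,1,0,0.018,0,0,0,0.001,1,0,0.0195,0,0,0,0.001,1,0,0.0195,0,0,0,0.001,1,0,0.0195,0,0,0,0.001,1,0,0.0195,0,0,0,0.001,1,0,0.0195,0,0,0,0.001,1,0,0.0195,0,0,0,0.001]}}

```text
time_s: 9.92
position: [0.5956, -0.094, 0.0397]
tool_rot: [[-0.01, 1.0, -0.002], [1.0, 0.01, 0.0], [0.0, -0.002, -1.0]]
ft_force: [-9.8, -1.1, 3.5]
grip_width: 0.023
gripper_force: 59.9
```

Run:
```python
from h import *
from rig import optics,env
import pickle
r,s=wristcam();t=optics.get_image("top");c=optics.get_image("scene");pickle.dump((r,s,t,c),open("w5.pkl","wb"))
s=env.observe();print({k:s[k] for k in("time_s","position","ft_force","wrist_torque","tool_rot","gripper_force")})
a=cv2.resize(r["image"][:200,240:640,::-1],(800,400),interpolation=cv2.INTER_CUBIC)
c2=cv2.resize(c["image"][175:225,285:385,::-1],(400,200),interpolation=cv2.INTER_CUBIC)
b=cv2.resize(t["image"][135:190,255:365,::-1],(400,200),interpolation=cv2.INTER_CUBIC)
cv2.imwrite("pics/w5.png",np.vstack([a,np.hstack([b,c2])]))
B=lambda im:im[:,:,0].astype(float)-im[:,:,2]
def cr(p,i0,st,th=15):
    k=i0
    while p[k]>th:k+=st
    return k-st*(th-p[k])/(p[k-st]-p[k])
T=B(t["image"])
for v in range(170,190):
    if T[v,330]>20: print(v,np.round(ray(t,(330+cr(T[v,330:],0,1,20),v),.06),4))
```

```text
{'time_s': 10.0667, 'position': array([ 0.59554015, -0.09400805,  0.03973967]), 'ft_force': array([-9.29711913, -0.63474246,  2.52116373]), 'wrist_torque': array([-0.19505727,  1.3297845 , -0.105594  ]), 'tool_rot': array([[-1.02352064e-02,  9.99944445e-01, -2.51956744e-03],
       [ 9.99947606e-01,  1.02355771e-02,  1.34269853e-04],
       [ 1.60051620e-04, -2.51806115e-03, -9.99996817e-01]]), 'gripper_force': 59.85834717750549}
170 [ 0.6272 -0.2201]
171 [ 0.6238 -0.2177]
172 [ 0.6203 -0.203 ]
173 [ 0.6169 -0.2019]
174 [ 0.6134 -0.2014]
175 [ 0.61   -0.2009]
176 [ 0.6066 -0.2008]
177 [ 0.6032 -0.2011]
178 [ 0.5998 -0.2013]
179 [ 0.5964 -0.2013]
180 [ 0.593  -0.2013]
181 [ 0.5896 -0.201 ]
182 [ 0.5862 -0.2   ]
183 [ 0.5828 -0.1979]
184 [ 0.5794 -0.1952]
```

View pics/w5.png

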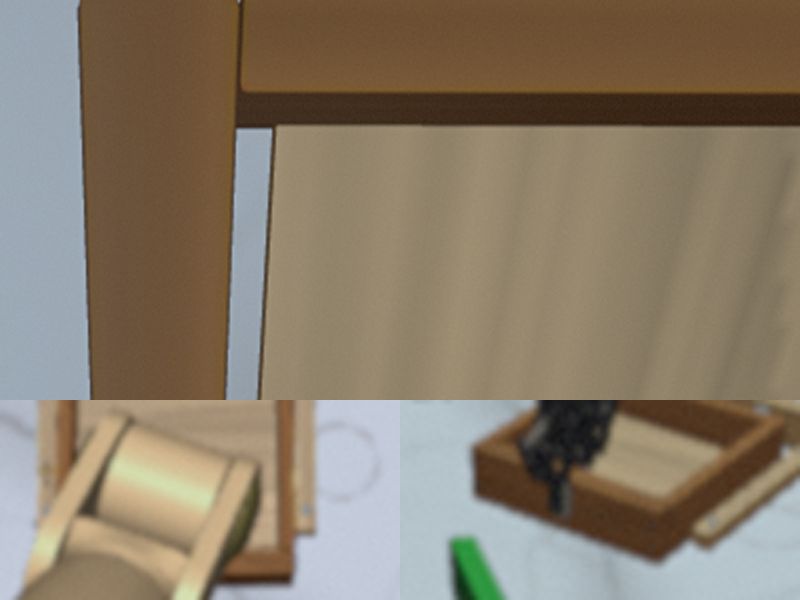

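The rail lies closed against the left side at (240,60). At the right its end is flush: −0.2013 against −0.201. The push is about 9.6 N, travel about 19 mm, and the moment is balanced. A short settle, then hand in.

{"op": "arm_command", "data": {"commands": [1,0,0.001,0,0,0,0,1,0,0.001,0,0,0,0,1,0,0.001,0,0,0,0,1,0,0.001,0,0,0,0,1,0,0.001,0,0,0,0,1,0,0.001,0,0,0,0,1,0,0.001,0,0,0,0,1,0,0.001,0,0,0,0]}}

```text
time_s: 10.73
position: [0.596, -0.094, 0.0398]
tool_rot: [[-0.01, 1.0, -0.003], [1.0, 0.01, 0.0], [0.0, -0.003, -1.0]]
ft_force: [-9.0, -1.2, 2.4]
grip_width: 0.0236
gripper_force: 59.8
```

Run:
```python
from rig import env
s=env.observe();print({k:s[k] for k in("time_s","position","ft_force","wrist_torque","qvel")})
if -11.5<s["ft_force"][0]<-8.5: print(env.close_job())
```

```text
{'time_s': 10.7333, 'position': array([ 0.596016  , -0.09399545,  0.0397629 ]), 'ft_force': array([-8.9969135 , -1.16698639,  2.39701736]), 'wrist_torque': array([-0.23868601,  1.43726168, -0.11173057]), 'qvel': array([-0.09331434, -0.05609109, -0.08836693, -0.00874268, -0.05442158,
        0.09784387])}
the job is handed in; nothing more can be done
None
```

Job handed in at 10.7 s: the long rail is held square across the tray's open end, flush to about 1 mm by camera, with a steady push of about 9 N and the tray back roughly 19.5 mm, worked out from arm position and force (I did not read the pointer itself); on the way, lowering the rail bumped the worktop and the wrist force read 88 N (limit 120 N).

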